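# Nest the parts pans with fanned handles

### The arm

A 6-joint arm with a two-finger parallel gripper is mounted at the origin on the work surface. World frame = base frame: x ahead of the robot, y to its left, z up, the work surface at z = 0. Lengths are in m, angles in rad, forces in N, time in s.
With the tool pointing down it reaches from about 0.275 to 0.875 m from the base axis. Payload 12.5 kg.
Tool frame: the origin (TCP) lies at the very end of the fingers, on their centre line; the grasp point (between the pads) lies 19 mm behind it; z points along the fingers, y is the direction in which the jaws open and shut (so a half turn about z gives the same grasp; the last joint's range is limited). The gripper opens to 85 mm and grips with 20 to 120 N. Pads are 22 mm wide; open, the fingers measure 114 mm over their backs; the gripper's body (76 mm by 85 mm) begins 54 mm behind the grasp point. The pads swing forward as they close: fully open they stand 13 mm farther back than shut.
Start: joints at [-1.199, 0.351, 1.652, -0, 1.139, -0.085], TCP at [0.243, -0.494, 0.231] pointing down, gripper open.
Joint ranges: [-2.75, 2.75], [-0.79, 2.1], [0.01, 2.65], [-1.57, 4.71], [0.07, 3.14], [-2.87, 2.87]. Speed limits (rad/s): [2.22, 2.22, 2.79, 3.14, 3.14, 3.14].

### API

Orientations are given as a 3x3 rotation matrix whose columns are the frame's x, y, z axes.
In Python, from plant import robot, cams gives the robot as it stands. The module is installed in compiled form; this text tells all that it offers.
- The arm moves only by the tool jog_arm, never from a script. Its argument "commands" is a list of rows, each a list of 3 entries, a list of its own where there are three numbers: the shift along the tool's x, y, z in cm, then the turn, a rotation vector about the tool's x, y, z in rad, then the finger opening in cm, from 0 to 8.54. A call has 1 to 20 rows; each row shifts and turns the pose as measured when the row begins, along the tool's axes as they then stand; what a row does not reach is not made up. A row lasts 1/10 s, in which the tool goes at most 50 mm and 8.59 degrees, less where a joint would pass 70% of its speed; a pose out of reach is approached as far as the arm can. A call with a gripper value outside its range is refused whole. The fingers move at their own pace and stop on an object; the grip force is fixed at half the most. Time passes only in rows, so rows that do not move let the fingers close. It gives the time, the measured TCP pose, the force and the opening at its end, in the units of the state.
- robot.observe(): the state, without advancing time (a new reading comes with each control period).
- cams.snapshot(name): name is "scene" or "top" or "wrist"; returns a dict with "pixels" (400x640x3 uint8, blue, green, red), "range_z" (400x640 float32, m along the optical axis (not along the pixel's ray), 0 where there is no reading), "mtx" (3x3 intrinsics, pixels), "distortion" ([k1, k2, p1, p2, k3] as OpenCV has them; the pictures are not rectified), "R" (3x3) and "t" (3): a world point X has camera coordinates R X + t. Camera axes: x right, y down, z forward; pixel columns grow to the right and rows downward; lengths in m; the calibration is good to about 2 mm. A picture is of the moment at which its call begins.
- robot.finish_job(): hands the job in, once; it reports no verdict.
The state is a dict: "t": time; "q": joint angles; "joint_vel": joint speeds; "joint_efforts": joint torques, N m; "tcp_pos": TCP position; "tcp_rot": TCP orientation; "force": force on the tool from outside, world axes, zero at the start; "ft_torque": the same for the moment, N m; "opening": finger opening in m.
Only numpy, scipy, OpenCV 4.12 (cv2) and the standard library are available. Lean on these libraries where they do the work, as an engineer would, in place of code of your own. Each camera call takes 0.05 s, during which the arm holds its last target. There are 200 camera calls.

### The job

Tidy the three handled steel parts pans into one nest standing on the desk: the middle-sized pan inside the largest and the smallest inside the middle-sized, each sitting flat on the floor of the pan below. Fan the handles so that, seen from above, each points about 45 degrees anticlockwise of the handle of the pan just below it. Leave the handleless tin, the solder reel and the computer mouse where they are.

Things in the scene. Friction and masses are not known exactly. Their poses are not given: they have to be found in the camera images.
- large: The largest pan: loose round open steel pan, outer diameter 110 at the rim, 102 at the foot, 36 tall; walls 2.5, floor 4 thick. Handle: level black bar 80 long, 14 wide, 10 thick, top flush with the rim, straight out from the wall. Origin: centre of the underside; z up; handle along +x. About 0.2 kg.
- medium: The middle-sized pan: loose round open steel pan, outer diameter 84 at the rim, 76 at the foot, 44 tall; walls 2.5, floor 4 thick. Handle: level black bar 80 long, 14 wide, 10 thick, top flush with the rim, straight out from the wall. Origin: centre of the underside; z up; handle along +x. About 0.13 kg. Nested, 9 mm of play all round; the handle passes 2 mm over the rim of the largest.
- small: The smallest pan: loose round open steel pan, outer diameter 58 at the rim, 50 at the foot, 52 tall; walls 2.5, floor 4 thick. Handle: level black bar 80 long, 14 wide, 10 thick, top flush with the rim, straight out from the wall. Origin: centre of the underside; z up; handle along +x. About 0.09 kg. Nested, 9 mm of play all round; the handle passes 2 mm over the middle-sized pan's rim.
- medium_grip (a point): Point in the middle of the thickness of the middle-sized pan's handle, 87 mm from the pan's axis (45 mm out from the wall) and 39 mm above its underside; a good place to pinch the handle across its 14 mm width from above. Axes as the pan's.
- small_grip (a point): Point in the middle of the thickness of the smallest pan's handle, 74 mm from the pan's axis (45 mm out from the wall) and 47 mm above its underside; a good place to pinch the handle across its 14 mm width from above. Axes as the pan's.
- tin: Bystander: loose open round steel tin without a handle, 80 diameter, 44 tall. Origin: centre of the underside, z up.
- reel: Bystander: loose black reel of solder standing on its flange, 60 diameter, 50 tall. Origin: centre of the underside, z up.
- mouse: Bystander: loose black computer mouse, 104 long (along its x), 58 wide, 34 high. Origin: centre of the underside, z up.
Things that resemble listed ones, but are neither listed nor needed, are in the scene too. What is shaped like the medium but green, purple or turquoise is not meant.

How it is judged:
By the outcome, as a careful person would: the job done as asked, in the order asked, and still so for the second after the job is handed in, with the robot touching nothing.
It also fails if it takes over 56 s, if anything falls off the work surface, if the arm or the gripper's body presses on something with over 40 N, if the wrist force passes 120 N, or if a joint passes its speed limit or range.

## Working session

There is one attempt and no reset: what is moved stays moved. The work goes in short steps, Python scripts to look and compute and a tool call to move; the robot and the scene stay as the last step left them, time stands still between calls to the robot, and variables do not carry over. Pictures are saved under pics/ and viewed, about 8 in all and at most 12, crops included, and the job is handed in when it is done.

Besides the shell and the picture viewer there is one more tool, called after "Request:" in YAML: its name, and indented under it one key for each argument. jog_arm: Moves the arm, as the interface text tells. Its arguments: {"type":"object","properties":{"commands":{"type":"array"}},"required":["commands"]}

```bash
mkdir -p pics; cat > h.py <<'E'
import numpy as np, cv2
from plant import robot, cams
def snap(n):
    s=cams.snapshot(n); np.savez('%s.npz'%n,**s); return s
def load(n): return dict(np.load('%s.npz'%n))
def ray(s,uv,z):
    p=cv2.undistortPoints(np.array(uv,float).reshape(-1,1,2),s['mtx'],s['distortion']).reshape(-1,2)
    d=np.c_[p,np.ones(len(p))]@s['R']; o=-s['R'].T@s['t'].ravel()
    return o+d*((z-o[2])/d[:,2])[:,None]
def cloud(s):
    h,w=s['range_z'].shape
    u,v=np.meshgrid(np.arange(w),np.arange(h))
    p=cv2.undistortPoints(np.stack([u,v],-1).reshape(-1,1,2).astype(float),s['mtx'],s['distortion']).reshape(-1,2)
    z=s['range_z'].reshape(-1,1)
    return ((np.c_[p,np.ones(len(p))]*z-s['t'].ravel())@s['R']).reshape(h,w,3)
def proj(s,X):
    return cv2.projectPoints(np.array(X,float).reshape(-1,3),cv2.Rodrigues(s['R'])[0],s['t'].astype(float),s['mtx'],s['distortion'])[0].reshape(-1,2)
E
python3 - <<'E'
from h import *
for n in('top','scene'):
    s=snap(n);cv2.imwrite('pics/%s0.png'%n,s['pixels']);print(n,-s['R'].T@s['t'].ravel(),s['mtx'][0,0])
print(robot.observe())
E
```

```text
top [ 0.35456487 -0.01862491  1.63722243] 518.4452671812256
scene [1.15126525 0.03380464 1.06100291] 443.8315395724644
{'t': 0.1, 'q': array([-1.19861142e+00,  3.51182654e-01,  1.65231297e+00,  3.78916684e-06,
        1.13913418e+00, -8.45990617e-02]), 'joint_vel': array([-1.54244672e-04, -8.30175270e-04, -1.06991578e-03, -9.91051466e-05,
       -5.24456168e-04, -8.48861555e-04]), 'joint_efforts': array([ 1.74964398e-04, -5.06834221e+01, -2.91876554e+01, -9.07568847e-05,
        2.60068737e-03,  5.96782979e-05]), 'tcp_pos': array([ 0.24250569, -0.49333379,  0.23083001]), 'tcp_rot': array([[ 8.97476330e-01,  4.41062464e-01, -3.73953359e-04],
       [ 4.41062613e-01, -8.97475813e-01,  9.67388101e-04],
       [ 9.10644846e-05, -1.03314477e-03, -9.99999462e-01]]), 'force': array([-0.59049011,  0.20264933, -0.33391982]), 'ft_torque': array([-0.03403024,  0.00644235,  0.07512497]), 'opening': 0.0852846555586979}
```

View pics/top0.png

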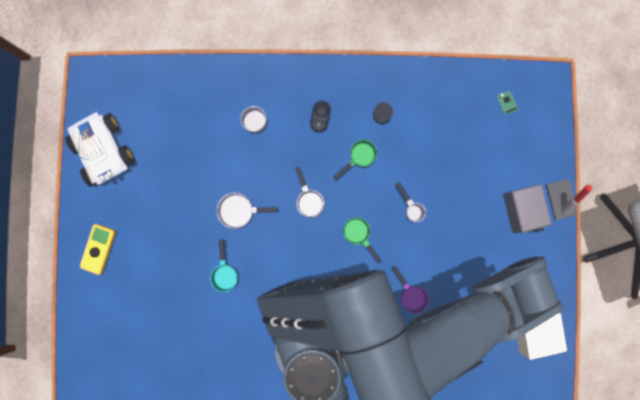

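View pics/scene0.png

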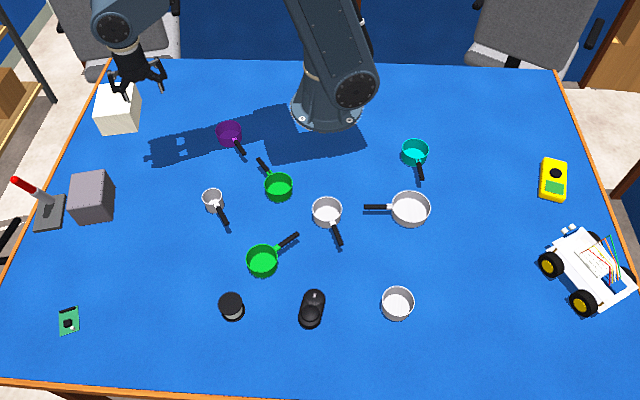

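Top view: the large pan is at (235,210) with its handle to the right. Grey handled pan candidates are (310,204) for medium and (416,211) for small. The green (357,231) and (362,154), turquoise (224,277) and purple (414,298) pans are decoys, and the tin at (254,119) has no handle. I'll measure these and confirm them in one crop.

```bash
cat >> h.py <<'E'
def pan(s,uv,rim,R,L=80,win=75,dz=0.0):
    """uv: rough pixel. grey body mask circle -> centre; black handle -> angle"""
    im=s['pixels'].astype(int); mx=im.max(2); mn=im.min(2)
    h,w=mx.shape; u,v=np.meshgrid(np.arange(w),np.arange(h))
    X0=ray(s,[uv],rim)[0]
    G=ray(s,np.stack([u,v],-1).reshape(-1,2),rim).reshape(h,w,3)
    d=np.hypot(G[...,0]-X0[0],G[...,1]-X0[1])
    g=((mx-mn<40)&(mx>75)&(d<R*1.4)).astype(np.uint8)
    c=max(cv2.findContours(g,0,cv2.CHAIN_APPROX_NONE)[0],key=cv2.contourArea).reshape(-1,2)
    P=ray(s,c,rim)[:,:2]
    (x,y),r=cv2.minEnclosingCircle(P.astype(np.float32))
    from scipy.optimize import least_squares
    f=least_squares(lambda p:np.hypot(P[:,0]-p[0],P[:,1]-p[1])-p[2],[x,y,r],loss='soft_l1',f_scale=.001).x
    Gh=ray(s,np.stack([u,v],-1).reshape(-1,2),rim-.003).reshape(h,w,3)
    d2=np.hypot(Gh[...,0]-f[0],Gh[...,1]-f[1])
    k=((mx<70)&(d2>R+.004)&(d2<R+L/1e3+.01)).astype(np.uint8)
    n,lab,st,_=cv2.connectedComponentsWithStats(k)
    i=1+np.argmax(st[1:,4]); H=Gh[lab==i][:,:2]; m=H.mean(0)
    a=np.degrees(np.arctan2(*(m-f[:2])[::-1]))
    _,_,V=np.linalg.svd(H-m); a2=np.degrees(np.arctan2(V[0,1],V[0,0]))
    return f,a,a2,m,np.hypot(*(m-f[:2])),st[i,4]
E
python3 - <<'E'
from h import *
np.set_printoptions(precision=4,suppress=True)
T=load('top');S=load('scene')
for n,ut,us,rim,R in(('large',(235,210),(410,209),.036,.055),('medium',(310,204),(327,212),.044,.042),('small',(416,211),(212,199),.052,.029)):
    for s,u in((T,ut),(S,us)): print(n,*pan(s,u,rim,R))
cv2.imwrite('pics/crop.png',cv2.resize(T['pixels'][80:310,190:450],None,fx=3,fy=2.6,interpolation=cv2.INTER_CUBIC))
E
```

```text
Traceback (most recent call last):
  File "h.py", line 35, in pan
    i=1+np.argmax(st[1:,4]); H=Gh[lab==i][:,:2]; m=H.mean(0)
        ~~~~~~~~~^^^^^^^^^^
ValueError: attempt to get argmax of an empty sequence
```

```bash
python3 - <<'E'
from h import *
T=load('top');S=load('scene')
print(T['pixels'][210,262:270],T['pixels'][230,100],S['pixels'][207,376],S['pixels'][250,100])
E
sed -i 's/k=((mx<70)&/k=((mx<105)\&/' h.py
python3 - <<'E'
from h import *
np.set_printoptions(precision=4,suppress=True)
T=load('top');S=load('scene')
cv2.imwrite('pics/crop.png',cv2.resize(T['pixels'][80:310,190:450],None,fx=3,fy=2.6,interpolation=cv2.INTER_CUBIC))
for n,ut,us,rim,R in(('large',(235,210),(410,209),.036,.055),('medium',(310,204),(327,212),.044,.042),('small',(416,211),(212,199),.052,.029)):
    for s,u in((T,ut),(S,us)): print(n,*pan(s,u,rim,R))
E
```

```text
[[93 80 78]
 [93 79 77]
 [93 79 78]
 [97 83 81]
 [98 84 83]
 [96 83 81]
 [98 84 82]
 [96 82 80]] [114 175 118] [48 47 48] [234 140  55]
large [0.4317 0.2525 0.0538] 162.32827217077602 -172.2786324405827 [0.3146 0.2899] 0.12296580472409752 62
large [0.4427 0.2495 0.0588] -91.48196327525979 92.58519756935137 [0.4402 0.1521] 0.09749390334201784 93
medium [0.457  0.0189 0.0405] 20.609411914395892 -158.30131206240668 [0.5414 0.0506] 0.09012909444301942 42
medium [0.4685 0.0175 0.0465] 22.386931870515124 20.165258817660135 [0.5422 0.0479] 0.07964694886545363 114
small [ 0.4348 -0.3037  0.0285] 32.69177692016294 -147.26416700639192 [ 0.4955 -0.2648] 0.0721268926219635 67
small [ 0.4458 -0.3051  0.0338] 34.20868544784941 32.17957701666582 [ 0.501  -0.2675] 0.06680744576316298 110
```

View pics/crop.png

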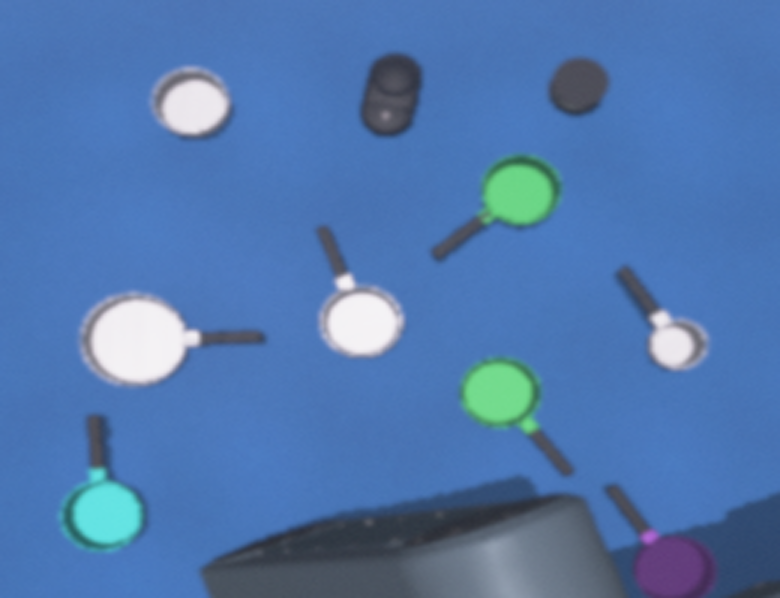

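The crop confirms it. Grey medium is at crop (361,322), i.e. top (310,204). Grey small is at crop (678,344), i.e. (416,211). Grey large is at crop (135,340), i.e. (235,210). The other handled pans are coloured and the tin has no handle. I'm moving above the medium's grip.

Request:
jog_arm:
  commands:
    - [[2.54,-1.78,0],[0,0,0],8.5]
    - [[2.54,-1.78,0],[0,0,0],8.5]
    - [[2.54,-1.78,0],[0,0,0],8.5]
    - [[2.54,-1.78,0],[0,0,0],8.5]
    - [[2.54,-1.78,0],[0,0,0],8.5]
    - [[2.54,-1.78,0],[0,0,0],8.5]
    - [[2.54,-1.78,0],[0,0,0],8.5]
    - [[2.54,-1.78,0],[0,0,0],8.5]
    - [[2.54,-1.78,0],[0,0,0],8.5]
    - [[2.54,-1.78,0],[0,0,0],8.5]
    - [[2.54,-1.78,0],[0,0,0],8.5]
    - [[2.54,-1.78,0],[0,0,0],8.5]
    - [[2.54,-1.78,0],[0,0,0],8.5]
    - [[2.54,-1.78,0],[0,0,0],8.5]
    - [[2.54,-1.78,0],[0,0,0],8.5]
    - [[2.54,-1.78,0],[0,0,0],8.5]
    - [[2.54,-1.78,0],[0,0,0],8.5]
    - [[2.54,-1.78,0],[0,0,0],8.5]
    - [[2.54,-1.78,0],[0,0,0],8.5]
    - [[2.54,-1.78,0],[0,0,0],8.5]

```text
t: 2.1
tcp_pos: [0.5489, 0.0713, 0.2273]
tcp_rot: [[0.9, 0.436, -0.008], [0.436, -0.9, 0.005], [-0.005, -0.008, -1.0]]
force: [0.4, -0.8, -0.5]
opening: 0.0848
```

```bash
python3 - <<'E'
from h import *
np.set_printoptions(precision=4,suppress=True)
W=snap('wrist');cv2.imwrite('pics/w1.png',W['pixels']);o=robot.observe();print(o['t'],o['q'],o['tcp_pos'],o['tcp_rot'],-W['R'].T@W['t'].ravel(),proj(W,[[.542,.05,.039],[.461,.018,.044]]))
E
```

```text
2.15 [0.0476 0.3675 1.6382 0.0074 1.142  1.1625] [0.5504 0.0746 0.2272] [[ 0.8992  0.4375 -0.0064]
 [ 0.4375 -0.8992  0.0064]
 [-0.003  -0.0086 -1.    ]] [0.6124 0.1    0.3697] [[332.8997 195.4502]
 [326.8481 263.6817]]
```

View pics/w1.png

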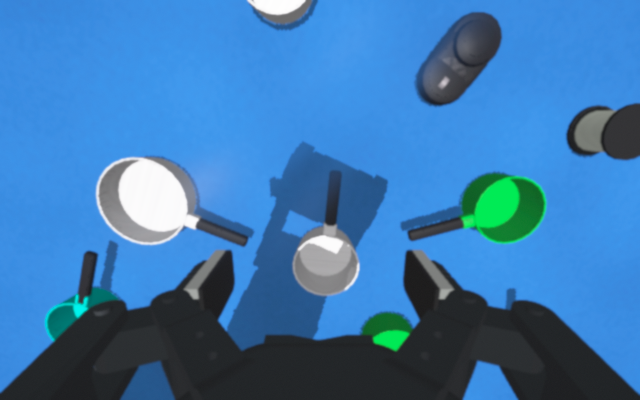

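The wrist view shows the medium at (326,258) with its handle up to (334,172), and the large at (147,200) with its handle to (245,240). I'll measure both from the depth cloud.

```bash
cat >> h.py <<'E'
def pan3(s,c,rim,R,d=.02):
    """depth: rim ring points fit by circle; handle = dark points at handle height"""
    from scipy.optimize import least_squares
    C=cloud(s); mx=s['pixels'].max(2); c=np.array(c[:2],float); f=[*c,R]
    ok=s['range_z']>0
    r=np.hypot(C[...,0]-c[0],C[...,1]-c[1])
    m=ok&(abs(C[...,2]-rim)<.005)&(abs(r-R)<d)&(mx>75)
    P=C[m][:,:2]
    f=least_squares(lambda p:np.hypot(P[:,0]-p[0],P[:,1]-p[1])-(R-.0015),f[:2],loss='soft_l1',f_scale=.001).x
    r=np.hypot(C[...,0]-f[0],C[...,1]-f[1])
    k=ok&(mx<75)&(abs(C[...,2]-rim)<.008)&(r>R+.01)&(r<R+.085)
    n,lab,st,_=cv2.connectedComponentsWithStats(k.astype(np.uint8)); i=1+np.argmax(st[1:,4])
    H=C[lab==i]; g=H.mean(0); _,_,V=np.linalg.svd(H[:,:2]-g[:2]); v=V[0]*np.sign(V[0]@(g[:2]-f))
    ang=lambda w:np.degrees(np.arctan2(w[1],w[0]))
    return dict(c=f,n=len(P),ang_c=ang(g[:2]-f),ang_axis=ang(v),hz=np.median(H[:,2]),g=g,r=r[lab==i].min(),r2=r[lab==i].max())
E
python3 - <<'E'
from h import *
np.set_printoptions(precision=4,suppress=True)
for n in('wrist','top','scene'):
    W=load(n); print(n)
    for c,rim,R in(((.437,.25),.036,.055),((.461,.018),.044,.042),((.438,-.304),.052,.029)):
        try: print(pan3(W,c,rim,R))
        except Exception as e: print(e)
    C=cloud(W); print('desk z',np.median(C[(abs(C[...,0]-.5)<.1)&(abs(C[...,1]-.12)<.05)][:,2]))
E
```

```text
wrist
{'c': array([0.4326, 0.2524]), 'n': 1221, 'ang_c': np.float64(163.07224421241747), 'ang_axis': np.float64(-170.76576944475408), 'hz': np.float64(0.04275949328467195), 'g': array([0.3228, 0.2858, 0.0424]), 'r': np.float64(0.0959934330553359), 'r2': np.float64(0.13985981426324415)}
{'c': array([0.4586, 0.0186]), 'n': 729, 'ang_c': np.float64(20.580769049996977), 'ang_axis': np.float64(18.31125494202845), 'hz': np.float64(0.043995464730458504), 'g': array([0.5288, 0.045 , 0.044 ]), 'r': np.float64(0.054553760474322054), 'r2': np.float64(0.09834562050721579)}
attempt to get argmax of an empty sequence
desk z 0.2972998857093576
top
attempt to get argmax of an empty sequence
attempt to get argmax of an empty sequence
attempt to get argmax of an empty sequence
desk z 0.00022293278071327556
scene
{'c': array([0.4348, 0.2516]), 'n': 165, 'ang_c': np.float64(-86.58844057655611), 'ang_axis': np.float64(-86.84687759802051), 'hz': np.float64(0.03380145701561988), 'g': array([0.4407, 0.1517, 0.0337]), 'r': np.float64(0.06738380053308356), 'r2': np.float64(0.13013546493379985)}
{'c': array([0.4608, 0.0189]), 'n': 129, 'ang_c': np.float64(19.730865150710255), 'ang_axis': np.float64(20.898899878379435), 'hz': np.float64(0.04234150832710675), 'g': array([0.5421, 0.0481, 0.0422]), 'r': np.float64(0.053226706466108324), 'r2': np.float64(0.11866992387229806)}
{'c': array([ 0.4384, -0.3083]), 'n': 97, 'ang_c': np.float64(33.3680562181333), 'ang_axis': np.float64(32.87160584913068), 'hz': np.float64(0.05050829793158844), 'g': array([ 0.5012, -0.267 ,  0.0505]), 'r': np.float64(0.041705908836726216), 'r2': np.float64(0.10619299409256945)}
desk z -0.0011422250754600611
```

```bash
python3 - <<'E'
from h import *
np.set_printoptions(precision=4,suppress=True)
W=load('wrist');T=load('top');S=load('scene')
for s,t in((W,80),(T,110),(S,80)):
    h,w=s['range_z'].shape;u,v=np.meshgrid(np.arange(w),np.arange(h))
    for c,rim,R,a0 in(((.433,.252),.036,.055,-90),((.459,.0187),.044,.042,20),((.437,-.307),.052,.029,33)):
        G=ray(s,np.stack([u,v],-1).reshape(-1,2),rim-.001).reshape(h,w,3)[...,:2]-c
        r=np.hypot(*np.moveaxis(G,-1,0)); a=np.degrees(np.arctan2(G[...,1],G[...,0]))
        k=(s['pixels'].max(2)<t)&(r>R+.03)&(r<R+.075)&(abs(a-a0)<14)
        if k.sum()<5: continue
        H=G[k];g=H.mean(0);V=np.linalg.svd(H-g)[2][0]
        print(k.sum(),'mean ang',np.degrees(np.arctan2(g[1],g[0])),'axis',np.degrees(np.arctan2(V[1],V[0])),g+c)
E
```

```text
302 mean ang -90.96585707933299 axis -148.5514911898372 [0.4311 0.1408]
216 mean ang 20.454605164418528 axis -164.78984778518705 [0.5388 0.0485]
872 mean ang 33.26913808018352 axis -132.46100514532793 [ 0.5062 -0.2616]
45 mean ang -88.26189669944216 axis -87.68147119786934 [0.4362 0.1454]
42 mean ang 21.107951672057183 axis -158.45179482120506 [0.5459 0.0523]
58 mean ang 35.80372387427147 axis -147.51107130716122 [ 0.5013 -0.2607]
64 mean ang -85.22184405406533 axis 92.87981489178178 [0.4419 0.1457]
77 mean ang 19.372005062750233 axis 20.78070751633295 [0.5482 0.0501]
67 mean ang 31.935629503544988 axis 33.78003623757881 [ 0.5065 -0.2637]
```

Request:
jog_arm:
  commands:
    - [[0,0,0],[0,0,-0.15],8.5]
    - [[0,0,0],[0,0,-0.15],8.5]
    - [[0,0,0],[0,0,-0.15],8.5]
    - [[0,0,0],[0,0,-0.15],8.5]
    - [[0,0,0],[0,0,-0.15],8.5]
    - [[0,0,0],[0,0,-0.15],8.5]
    - [[0,0,0],[0,0,-0.15],8.5]
    - [[0,0,0],[0,0,-0.15],8.5]
    - [[0,0,0],[0,0,-0.15],8.5]
    - [[0,0,0],[0,0,-0.15],8.5]
    - [[0,0,0],[0,0,-0.15],8.5]
    - [[0,0,0],[0,0,-0.15],8.5]
    - [[0,0,0],[0,0,-0.15],8.5]
    - [[0,0,0],[0,0,-0.15],8.5]
    - [[0,0,0],[0,0,-0.15],8.5]
    - [[0,0,0],[0,0,-0.15],8.5]
    - [[0,0,0],[0,0,-0.15],8.5]
    - [[0,0,0],[0,0,-0.15],8.5]
    - [[0,0,0],[0,0,-0.15],8.5]
    - [[0,0,0],[0,0,-0.15],8.5]

```text
t: 4.15
tcp_pos: [0.5467, 0.0761, 0.2199]
tcp_rot: [[-0.95, -0.311, -0.021], [-0.311, 0.95, 0.006], [0.018, 0.012, -1.0]]
force: [-0.0, 0.6, 0.3]
opening: 0.0849
```

```bash
cat > go.py <<'E'
import sys; from h import *
from scipy.spatial.transform import Rotation as Ro
x,y,z,hd=map(float,sys.argv[1:5]); o=robot.observe(); R=o['tcp_rot']
a=np.radians(hd); X=np.array([np.cos(a),np.sin(a),0]); Z=np.array([0,0,-1.]); Rt=np.c_[X,np.cross(Z,X),Z]
np.set_printoptions(precision=3,suppress=True)
print('t',o['t'],'pos',o['tcp_pos'],'q6',o['q'][5],'hd',np.degrees(np.arctan2(R[1,0],R[0,0])),'F',o['force'],'open',o['opening'])
d=np.array([x,y,z])-o['tcp_pos']
print('rotvec',Ro.from_matrix(R.T@Rt).as_rotvec(),'shift now cm',R.T@d*100,'shift after turn cm',Rt.T@d*100)
E
python3 go.py .5406 .0489 .10 200.5
```

```text
t 4.15 pos [0.547 0.076 0.22 ] q6 -1.8392336742916249 hd -161.8881223651896 F [-0.025  0.644  0.294] open 0.08487331365808545
rotvec [ 0.012 -0.018 -0.042] shift now cm [ 1.208 -2.542 11.982] shift after turn cm [ 1.525 -2.336 11.988]
```

Request:
jog_arm:
  commands:
    - [[0,0,0],[0.012,-0.018,-0.042],4]
    - [[0.75,-1.2,2],[0,0,0],4]
    - [[0.75,-1.15,2],[0,0,0],4]
    - [[0,0,3],[0,0,0],4]
    - [[0,0,3],[0,0,0],4]
    - [[0,0,2],[0,0,0],4]
    - [[0,0,0],[0,0,0],4]
    - [[0,0,0],[0,0,0],4]

```text
t: 4.95
tcp_pos: [0.5402, 0.0475, 0.0954]
tcp_rot: [[-0.934, -0.358, -0.001], [-0.358, 0.934, 0.0], [0.0, 0.0, -1.0]]
force: [0.6, 0.4, 1.2]
opening: 0.0397
```

```bash
python3 go.py .5406 .0489 .02 200.5; python3 - <<'E'
from h import *
W=snap('wrist');im=W['pixels'].copy()
for p in proj(W,[[.5406,.0489,.044],[.459,.0187,.044],[.4976,.1927,.04]]): cv2.circle(im,tuple(map(int,p)),3,(0,0,255),-1)
cv2.imwrite('pics/w2.png',im)
E
```

```text
t 4.95 pos [0.54  0.048 0.095] q6 -1.9351537873098212 hd -159.0369135020023 F [0.587 0.363 1.158] open 0.03966210230177806
rotvec [ 0.    -0.     0.008] shift now cm [-0.09   0.113  7.537] shift after turn cm [-0.086  0.117  7.537]
```

View pics/w2.png

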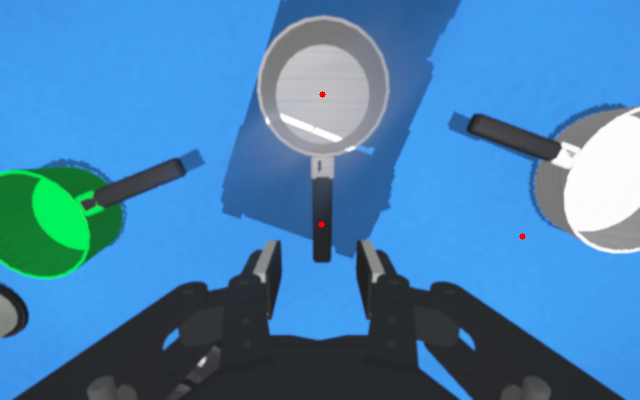

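The handle runs straight down the image at (322,178–262), between the fingers, and both estimates lie on its axis. I'm descending to grip.

Request:
jog_arm:
  commands:
    - [[-0.05,0.06,2.5],[0,0,0.008],4]
    - [[-0.04,0.05,2.5],[0,0,0],4]
    - [[0,0,2.0],[0,0,0],4]
    - [[0,0,0.7],[0,0,0],4]
    - [[0,0,0],[0,0,0],1]
    - [[0,0,0],[0,0,0],1]
    - [[0,0,0],[0,0,0],1]
    - [[0,0,0],[0,0,0],0.5]
    - [[0,0,0],[0,0,0],0.5]
    - [[0,0,0],[0,0,0],0.5]

```text
t: 6.0
tcp_pos: [0.5476, 0.0492, 0.0271]
tcp_rot: [[-0.936, -0.35, 0.017], [-0.351, 0.937, 0.0], [-0.016, -0.006, -1.0]]
force: [-0.3, -0.1, -1.3]
opening: 0.0125
```

```bash
python3 go.py .5406 .0489 .02 200.5
```

```text
t 6.0 pos [0.548 0.049 0.027] q6 -1.9243914059508838 hd -159.47739333604017 F [-0.279 -0.121 -1.321] open 0.012486805966659726
rotvec [-0.006  0.016  0.   ] shift now cm [0.682 0.218 0.699] shift after turn cm [0.67  0.214 0.711]
```

Gripped a bit high and tilted, so I'll reopen, correct and regrip.

Request:
jog_arm:
  commands:
    - [[0,0,0],[0,0,0],4]
    - [[0,0,0],[0,0,0],4]
    - [[0,0,0],[-0.006,0.016,0],4]
    - [[0.66,0.2,0.4],[0,0,0],4]
    - [[0,0,0],[0,0,0],4]

```text
t: 6.5
tcp_pos: [0.5402, 0.0488, 0.023]
tcp_rot: [[-0.937, -0.351, -0.002], [-0.351, 0.937, 0.0], [0.002, 0.001, -1.0]]
force: [-0.2, 0.9, 0.3]
opening: 0.04
```

```bash
python3 go.py .5406 .0489 .02 200.5
```

```text
t 6.5 pos [0.54  0.049 0.023] q6 -1.9254012229459458 hd -159.47655651230951 F [-0.209  0.87   0.255] open 0.03998814893031958
rotvec [ 0.001 -0.002  0.   ] shift now cm [-0.042 -0.     0.303] shift after turn cm [-0.041  0.     0.303]
```

Request:
jog_arm:
  commands:
    - [[0,0,0.3],[0,0,0],4]
    - [[0,0,0],[0,0,0],1]
    - [[0,0,0],[0,0,0],0.5]
    - [[0,0,0],[0,0,0],0.5]
    - [[0,0,0],[0,0,0],0.5]
    - [[0,0,0],[0,0,0],0.5]
    - [[0,0,0],[0,0,0],0.5]
    - [[0,0,0],[0,0,0],0.5]

```text
t: 7.3
tcp_pos: [0.5399, 0.0487, 0.0197]
tcp_rot: [[-0.936, -0.351, -0.002], [-0.351, 0.936, 0.0], [0.002, 0.001, -1.0]]
force: [-0.6, -0.7, 0.5]
opening: 0.0126
```

```bash
python3 go.py .5406 .0489 .09 200.5
```

```text
t 7.3 pos [0.54  0.049 0.02 ] q6 -1.925422272465845 hd -159.4705477112211 F [-0.62  -0.655  0.467] open 0.012647482354232813
rotvec [ 0.001 -0.002  0.001] shift now cm [-0.057  0.003 -7.031] shift after turn cm [-0.072 -0.005 -7.031]
```

Request:
jog_arm:
  commands:
    - [[0,0,-1],[0,0,0],0.5]
    - [[0,0,-2],[0,0,0],0.5]
    - [[0,0,-2],[0,0,0],0.5]
    - [[0,0,-2],[0,0,0],0.5]
    - [[0,0,-1],[0,0,0],0.5]
    - [[0,0,0],[0,0,0.1],0.5]
    - [[0,0,0],[0,0,0.1],0.5]
    - [[0,0,0],[0,0,0.1],0.5]
    - [[0,0,0],[0,0,0.1],0.5]
    - [[0,0,0],[0,0,0.1],0.5]
    - [[0,0,0],[0,0,0.1],0.5]
    - [[0,0,0],[0,0,0.1],0.5]
    - [[0,0,0],[0,0,0.1],0.5]
    - [[0,0,0],[0,0,0.1],0.5]
    - [[0,0,0],[0,0,0.1],0.5]
    - [[0,0,0],[0,0,0.1],0.5]
    - [[0,0,0],[0,0,0],0.5]

```text
t: 9.0
tcp_pos: [0.5396, 0.0489, 0.1068]
tcp_rot: [[-0.706, 0.708, -0.001], [0.708, 0.706, 0.001], [0.001, -0.0, -1.0]]
force: [0.2, 0.3, -2.2]
opening: 0.0125
```

```bash
python3 go.py .4976 .1927 .10 137
```

```text
t 9.0 pos [0.54  0.049 0.107] q6 -0.780494314172915 hd 134.9363341243749 F [ 0.194  0.343 -2.163] open 0.01251238623292341
rotvec [-0.    -0.001 -0.036] shift now cm [13.142  7.181  0.692] shift after turn cm [12.875  7.65   0.682]
```

Request:
jog_arm:
  commands:
    - [[0,0,0],[0,0,-0.036],0.5]
    - [[1.3,0.76,0],[0,0,0],0.5]
    - [[1.3,0.76,0],[0,0,0],0.5]
    - [[1.3,0.76,0],[0,0,0],0.5]
    - [[1.3,0.76,0],[0,0,0],0.5]
    - [[1.3,0.76,0],[0,0,0],0.5]
    - [[1.3,0.76,0],[0,0,0],0.5]
    - [[1.3,0.76,0],[0,0,0],0.5]
    - [[1.3,0.76,0],[0,0,0],0.5]
    - [[1.3,0.76,0],[0,0,0],0.5]
    - [[1.0,0.7,0],[0,0,0],0.5]
    - [[0,0,0],[0,0,0],0.5]
    - [[0,0,0],[0,0,0],0.5]

```text
t: 10.3
tcp_pos: [0.4895, 0.2063, 0.1073]
tcp_rot: [[-0.744, 0.668, -0.002], [0.668, 0.744, 0.001], [0.002, -0.001, -1.0]]
force: [-0.4, 0.6, -0.8]
opening: 0.0129
```

```bash
python3 go.py .4976 .1927 .03 137;python3 - <<'E'
from h import *
np.set_printoptions(precision=4,suppress=True)
W=snap('wrist');S=snap('scene');im=W['pixels'].copy()
for p in proj(W,[[.434,.252,.036]]): cv2.circle(im,tuple(map(int,p)),2,(0,0,255),-1)
cv2.imwrite('pics/w3.png',im)
o=robot.observe(); c=o['tcp_pos']+o['tcp_rot'][:,0]*.087
print('expected held centre',c); z=o['tcp_pos'][2]-.02+.044
print('held',pan3(W,c,z,.042,.012)); 
try: print('large',pan3(W,(.434,.252),.036,.055,.012))
except Exception as e: print(e)
E
```

```text
t 10.3 pos [0.489 0.206 0.107] q6 -0.5294939765423595 hd 138.07465219484465 F [-0.361  0.568 -0.763] open 0.012946754447504415
rotvec [-0.001 -0.002  0.019] shift now cm [-1.53  -0.465  7.723] shift after turn cm [-1.525 -0.441  7.725]
expected held centre [0.425  0.264  0.1074]
held {'c': array([0.4256, 0.2627]), 'n': 5938, 'ang_c': np.float64(-41.77699347414137), 'ang_axis': np.float64(-41.7276041447253), 'hz': np.float64(0.13148049008921747), 'g': array([0.4881, 0.2069, 0.1315]), 'r': np.float64(0.05404139595132927), 'r2': np.float64(0.11925387936671582)}
large {'c': array([0.4277, 0.2484]), 'n': 610, 'ang_c': np.float64(-84.86600503333757), 'ang_axis': np.float64(-87.62144164287622), 'hz': np.float64(0.035786649360500244), 'g': array([0.4361, 0.1542, 0.0358]), 'r': np.float64(0.06501999002739195), 'r2': np.float64(0.12672205145836485)}
```

View pics/w3.png

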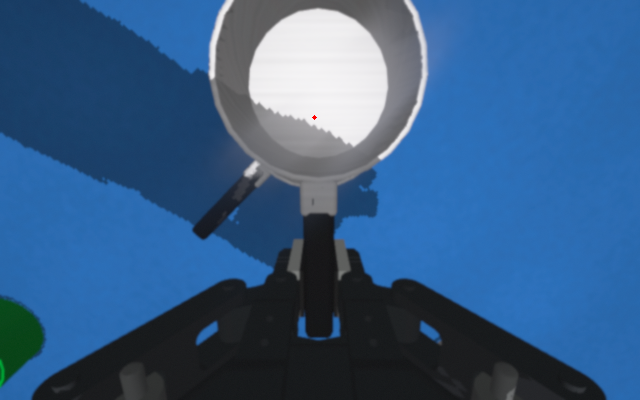

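The held pan is level and aligned with the tool, with the large below it: its rim is hidden and its handle runs from (255,170) to (203,235). I'm correcting the position before lowering.

Request:
jog_arm:
  commands:
    - [[-0.7,-0.2,1],[0,0,0.01],0.5]
    - [[-0.6,-0.2,1],[0,0,0],0.5]
    - [[-0.1,-0.05,0],[0,0,0],0.5]
    - [[0,0,0],[0,0,0],0.5]

```text
t: 10.8
tcp_pos: [0.498, 0.1901, 0.0848]
tcp_rot: [[-0.734, 0.679, -0.003], [0.679, 0.734, 0.0], [0.002, -0.001, -1.0]]
force: [0.6, 0.3, -0.6]
opening: 0.0128
```

```bash
python3 go.py .497 .193 .026 137.4
```

```text
t 10.8 pos [0.498 0.19  0.085] q6 -0.5488477497559525 hd 137.24752241244443 F [ 0.578  0.257 -0.594] open 0.01281427794758062
rotvec [-0.001 -0.002 -0.003] shift now cm [0.255 0.155 5.881] shift after turn cm [0.267 0.147 5.88 ]
```

Request:
jog_arm:
  commands:
    - [[0.22,0.13,0.5],[0,0,0],0.5]
    - [[0,0,1],[0,0,0],0.5]
    - [[0,0,1],[0,0,0],0.5]
    - [[0,0,1],[0,0,0],0.5]
    - [[0,0,0],[0,0,0],0.5]

```text
t: 11.3
tcp_pos: [0.4968, 0.1927, 0.0464]
tcp_rot: [[-0.734, 0.679, -0.003], [0.679, 0.734, 0.0], [0.002, -0.002, -1.0]]
force: [-1.1, 1.2, -0.3]
opening: 0.0128
```

```bash
python3 go.py .497 .193 .024 137.4
```

```text
t 11.3 pos [0.497 0.193 0.046] q6 -0.5436678803823398 hd 137.2398729524154 F [-1.053  1.205 -0.319] open 0.012781325225947627
rotvec [-0.002 -0.002 -0.003] shift now cm [-0.002  0.038  2.243] shift after turn cm [0.004 0.034 2.243]
```

Request:
jog_arm:
  commands:
    - [[0,0,0.8],[0,0,0],0.5]
    - [[0,0,0.6],[0,0,0],0.5]
    - [[0,0,0.4],[0,0,0],0.5]
    - [[0,0,0.1],[0,0,0],0.5]
    - [[0,0,0],[0,0,0],0.5]

```text
t: 11.8
tcp_pos: [0.4968, 0.1929, 0.0256]
tcp_rot: [[-0.734, 0.679, -0.003], [0.679, 0.734, 0.0], [0.003, -0.002, -1.0]]
force: [0.6, 0.3, -0.9]
opening: 0.0131
```

Request:
jog_arm:
  commands:
    - [[0,0,0.15],[0,0,0],0.5]
    - [[0,0,0.05],[0,0,0],0.5]
    - [[0,0,0],[0,0,0],0.5]

```text
t: 12.1
tcp_pos: [0.4972, 0.193, 0.024]
tcp_rot: [[-0.734, 0.679, -0.002], [0.679, 0.734, 0.001], [0.002, -0.001, -1.0]]
force: [0.1, 1.1, -1.1]
opening: 0.0126
```

Request:
jog_arm:
  commands:
    - [[0,0,0],[0,0,0],1.8]
    - [[0,0,0],[0,0,0],2.4]
    - [[0,0,0],[0,0,0],3]
    - [[0,0,0],[0,0,0],3]
    - [[0,0,-1],[0,0,0],3]
    - [[0,0,-2],[0,0,0],3]
    - [[0,0,-3],[0,0,0],3]
    - [[0,0,-3],[0,0,0],3]
    - [[0,0,-3],[0,0,0],4]
    - [[0,0,-2],[0,0,0],4]
    - [[0,0,0],[0,0,0],4]

```text
t: 13.2
tcp_pos: [0.4974, 0.1929, 0.1738]
tcp_rot: [[-0.734, 0.679, -0.0], [0.679, 0.734, 0.001], [0.001, 0.001, -1.0]]
force: [0.2, 1.1, -1.1]
opening: 0.0402
```

```bash
python3 go.py .4985 -.267 .17 33;python3 - <<'E'
from h import *
np.set_printoptions(precision=4,suppress=True)
W=snap('wrist');cv2.imwrite('pics/w4.png',W['pixels'])
print('medium',pan3(W,(.433,.252),.048,.042,.009)) 
print('large',pan3(W,(.433,.252),.036,.055,.008))
S=load('scene');print(pan3(S,(.437,-.307),.052,.029))
E
```

```text
t 13.2 pos [0.497 0.193 0.174] q6 -0.5433224632727979 hd 137.2416552611519 F [ 0.156  1.053 -1.104] open 0.040183797432505754
rotvec [-0.001 -0.001  1.819] shift now cm [-31.303 -33.692   0.321] shift after turn cm [-24.956  38.629   0.377]
medium {'c': array([0.4339, 0.2505]), 'n': 1343, 'ang_c': np.float64(-42.35826434872155), 'ang_axis': np.float64(-52.26635458590356), 'hz': np.float64(0.048014943701697274), 'g': array([0.5129, 0.1784, 0.048 ]), 'r': np.float64(0.09364389458501328), 'r2': np.float64(0.11757773729666336)}Traceback (most recent call last):
  File "<stdin>", line 5, in <module>
  File "h.py", line 50, in pan3
    n,lab,st,_=cv2.connectedComponentsWithStats(k.astype(np.uint8)); i=1+np.argmax(st[1:,4])
                                                                         ~~~~~~~~~^^^^^^^^^^
    return _wrapfunc(a, 'argmax', axis=axis, out=out, **kwds)
    return bound(*args, **kwds)
ValueError: attempt to get argmax of an empty sequence
```

View pics/w4.png

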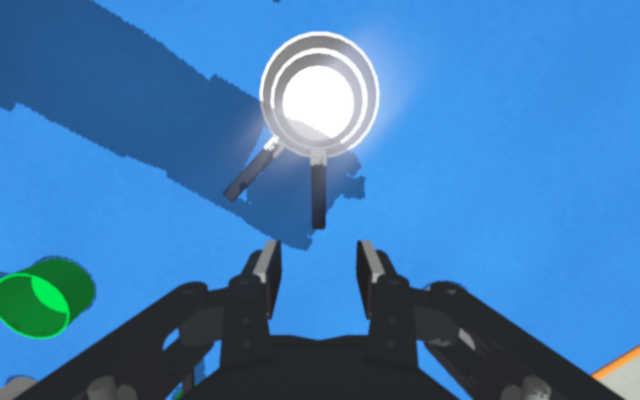

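Medium is nested inside the large: the rims are concentric around (320,98) and the handle lies over the large rim. Moving to the small pan.

Request:
jog_arm:
  commands:
    - [[-1,-1,0],[0,0,0],4]
    - [[-2,-2.15,0],[0,0,0],4]
    - [[-2,-2.15,0],[0,0,0],4]
    - [[-2,-2.15,0],[0,0,0],4]
    - [[-2,-2.15,0],[0,0,0],4]
    - [[-2,-2.15,0],[0,0,0],4]
    - [[-2,-2.15,0],[0,0,0],4]
    - [[-2,-2.15,0],[0,0,0],4]
    - [[-2,-2.15,0],[0,0,0],4]
    - [[-2,-2.15,0],[0,0,0],4]
    - [[-2,-2.15,0],[0,0,0],4]
    - [[-2,-2.15,0],[0,0,0],4]
    - [[-2,-2.15,0],[0,0,0],4]
    - [[-2,-2.15,0],[0,0,0],4]
    - [[-1,-1,0],[0,0,0],4]
    - [[0,0,0],[0,0,0],4]

```text
t: 14.85
tcp_pos: [0.4845, -0.2419, 0.1538]
tcp_rot: [[-0.733, 0.679, -0.032], [0.68, 0.733, 0.006], [0.028, -0.017, -0.999]]
force: [0.1, 0.3, 0.3]
opening: 0.0401
```

Request:
jog_arm:
  commands:
    - [[0,0,0],[0,0,0.14],4]
    - [[0,0,0],[0,0,0.14],4]
    - [[0,0,0],[0,0,0.14],4]
    - [[0,0,0],[0,0,0.14],4]
    - [[0,0,0],[0,0,0.14],4]
    - [[0,0,0],[0,0,0.14],4]
    - [[0,0,0],[0,0,0.14],4]
    - [[0,0,0],[0,0,0.14],4]
    - [[0,0,0],[0,0,0.14],4]
    - [[0,0,0],[0,0,0.14],4]
    - [[0,0,0],[0,0,0.14],4]
    - [[0,0,0],[0,0,0.14],4]
    - [[0,0,0],[0,0,0.14],4]
    - [[0,0,0],[0,0,0],4]

```text
t: 16.25
tcp_pos: [0.4788, -0.2245, 0.1463]
tcp_rot: [[0.872, 0.487, -0.048], [0.488, -0.873, 0.018], [-0.033, -0.039, -0.999]]
force: [0.3, -0.4, -0.9]
opening: 0.0397
```

```bash
python3 go.py .4985 -.267 .12 33;python3 - <<'E'
from h import *
np.set_printoptions(precision=4,suppress=True)
W=snap('wrist');cv2.imwrite('pics/w5.png',W['pixels'])
try: print('small',pan3(W,(.437,-.305),.052,.029,.012)) 
except Exception as e: print(e)
E
```

```text
t 16.25 pos [ 0.479 -0.224  0.146] q6 0.5446251194598369 hd 29.219621125225807 F [ 0.325 -0.39  -0.913] open 0.039736897748467996
rotvec [-0.04   0.032 -0.067] shift now cm [-0.265  4.772  2.453] shift after turn cm [-0.659  4.64   2.626]
small {'c': array([ 0.4383, -0.3047]), 'n': 351, 'ang_c': np.float64(32.79376859628869), 'ang_axis': np.float64(33.661456902587744), 'hz': np.float64(0.05182270296738607), 'g': array([ 0.4985, -0.2659,  0.0518]), 'r': np.float64(0.039063906176829984), 'r2': np.float64(0.10267172792738209)}
```

View pics/w5.png

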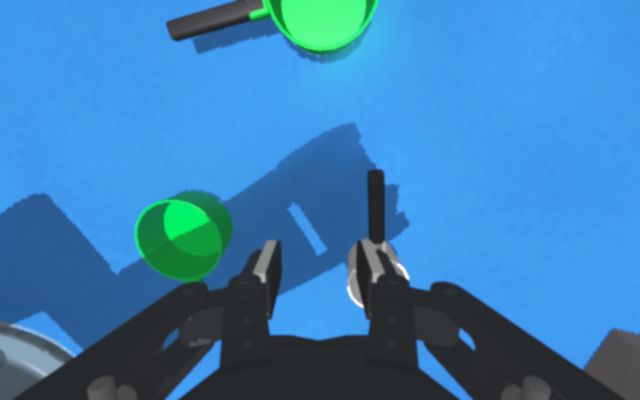

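The small pan's handle is at (376,175–240) and its body at (378,275), partly behind the right finger. I'm straightening the tool and moving over its grip.

Request:
jog_arm:
  commands:
    - [[0,0,0],[-0.04,0.032,-0.07],4]
    - [[0,0,0],[0,0,0],4]
    - [[-0.2,1.5,0.5],[0,0,0],4]
    - [[-0.2,1.5,0.5],[0,0,0],4]
    - [[-0.1,1,0.5],[0,0,0],4]
    - [[0,0,0],[0,0,0],4]
    - [[0,0,0],[0,0,0],4]

```text
t: 17.0
tcp_pos: [0.4987, -0.2626, 0.1286]
tcp_rot: [[0.827, 0.562, -0.003], [0.562, -0.827, 0.002], [-0.001, -0.003, -1.0]]
force: [-0.9, 0.6, 0.3]
opening: 0.0398
```

```bash
python3 go.py .5002 -.2641 .09 33.4
```

```text
t 17.0 pos [ 0.499 -0.263  0.129] q6 0.40655377581027946 hd 34.17327023202561 F [-0.928  0.588  0.296] open 0.039771954719217226
rotvec [-0.003  0.001  0.013] shift now cm [0.044 0.224 3.858] shift after turn cm [0.043 0.211 3.859]
```

Request:
jog_arm:
  commands:
    - [[0,0.15,0],[-0.003,0,0.013],4]
    - [[0,0,1.5],[0,0,0],4]
    - [[0,0,1.5],[0,0,0],4]
    - [[0,0,1],[0,0,0],4]
    - [[0,0,0],[0,0,0],4]

```text
t: 17.5
tcp_pos: [0.4997, -0.2635, 0.0881]
tcp_rot: [[0.836, 0.549, -0.0], [0.549, -0.836, -0.001], [-0.001, 0.001, -1.0]]
force: [0.4, -0.7, 0.4]
opening: 0.04
```

```bash
python3 go.py .5002 -.2641 .028 33.4; python3 - <<'E'
from h import *
np.set_printoptions(precision=4,suppress=True)
W=snap('wrist')
try: print('small',pan3(W,(.4383,-.305),.052,.029,.012)) 
except Exception as e: print(e)
E
```

```text
t 17.5 pos [ 0.5   -0.263  0.088] q6 0.42388222214386173 hd 33.26708083417724 F [ 0.42  -0.679  0.441] open 0.03995769526462572
rotvec [ 0.001  0.001 -0.002] shift now cm [0.01  0.072 6.01 ] shift after turn cm [0.006 0.078 6.01 ]
small {'c': array([ 0.4379, -0.3067]), 'n': 966, 'ang_c': np.float64(33.19260847151201), 'ang_axis': np.float64(32.274097108749714), 'hz': np.float64(0.05196570939130179), 'g': array([ 0.4951, -0.2694,  0.0519]), 'r': np.float64(0.03901163256496976), 'r2': np.float64(0.0980415547855096)}
```

Request:
jog_arm:
  commands:
    - [[0,0.18,1],[0,0,0],4]
    - [[0,0,1.5],[0,0,0],4]
    - [[0,0,1.5],[0,0,0],4]
    - [[0,0,1],[0,0,0],4]
    - [[0,0,0.5],[0,0,0],4]
    - [[0,0,0],[0,0,0],4]

```text
t: 18.15
tcp_pos: [0.5018, -0.2658, 0.0305]
tcp_rot: [[0.836, 0.548, 0.002], [0.548, -0.836, -0.003], [0.001, 0.004, -1.0]]
force: [-0.4, -0.3, 1.6]
opening: 0.0399
```

```bash
python3 go.py .4999 -.2660 .028 33
```

```text
t 18.15 pos [ 0.502 -0.266  0.03 ] q6 0.42293361910104993 hd 33.25506789522236 F [-0.443 -0.272  1.594] open 0.039928371683279305
rotvec [ 0.004 -0.001  0.004] shift now cm [-0.176 -0.088  0.247] shift after turn cm [-0.177 -0.086  0.248]
```

Close, then lift slowly.

Request:
jog_arm:
  commands:
    - [[-0.15,-0.07,0.25],[0.004,0,0.003],4]
    - [[0,0,0],[0,0,0],1]
    - [[0,0,0],[0,0,0],0.5]
    - [[0,0,0],[0,0,0],0.5]
    - [[0,0,0],[0,0,0],0.5]
    - [[0,0,0],[0,0,0],0.5]
    - [[0,0,0],[0,0,0],0.5]
    - [[0,0,0],[0,0,0],0.5]

```text
t: 18.95
tcp_pos: [0.5008, -0.2665, 0.0293]
tcp_rot: [[0.838, 0.546, 0.002], [0.546, -0.838, -0.0], [0.002, 0.002, -1.0]]
force: [0.2, -0.7, -1.5]
opening: 0.0124
```

Request:
jog_arm:
  commands:
    - [[0,0,-1],[0,0,0],0.5]
    - [[0,0,-2],[0,0,0],0.5]
    - [[0,0,-2.5],[0,0,0],0.5]
    - [[0,0,-2.5],[0,0,0],0.5]
    - [[0,0,-1.5],[0,0,0],0.5]
    - [[0,0,0],[0,0,0],0.5]

```text
t: 19.55
tcp_pos: [0.5005, -0.2663, 0.1306]
tcp_rot: [[0.838, 0.546, 0.002], [0.546, -0.838, -0.0], [0.002, 0.002, -1.0]]
force: [1.0, -0.6, -1.4]
opening: 0.0125
```

```bash
python3 go.py .507 .253 .13 2.3; python3 - <<'E'
from h import *
np.set_printoptions(precision=4,suppress=True)
W=snap('wrist'); o=robot.observe(); c=o['tcp_pos']-o['tcp_rot'][:,0]*.074
print('exp',c,o['tcp_pos'][2]+.024)
try: print('small',pan3(W,c,o['tcp_pos'][2]+.024,.029,.012)) 
except Exception as e: print(e)
E
```

```text
t 19.55 pos [ 0.501 -0.266  0.131] q6 0.42148707364478866 hd 33.06263546125645 F [ 0.965 -0.615 -1.413] open 0.01245257803502187
rotvec [ 0.001 -0.002  0.537] shift now cm [ 28.875 -43.17    0.044] shift after turn cm [  2.731 -51.865   0.064]
exp [ 0.4382 -0.3065  0.1295] 0.1535950389957525
small {'c': array([ 0.4487, -0.3   ]), 'n': 19, 'ang_c': np.float64(32.408628555187235), 'ang_axis': np.float64(32.8239520931159), 'hz': np.float64(0.15385874592530963), 'g': array([ 0.5052, -0.2641,  0.1539]), 'r': np.float64(0.039000528490364006), 'r2': np.float64(0.09169168746282007)}
```

Request:
jog_arm:
  commands:
    - [[0.8,-1.2,0],[0,0,0],0.5]
    - [[1.55,-2.3,0],[0,0,0],0.5]
    - [[1.55,-2.3,0],[0,0,0],0.5]
    - [[1.55,-2.3,0],[0,0,0],0.5]
    - [[1.55,-2.3,0],[0,0,0],0.5]
    - [[1.55,-2.3,0],[0,0,0],0.5]
    - [[1.55,-2.3,0],[0,0,0],0.5]
    - [[1.55,-2.3,0],[0,0,0],0.5]
    - [[1.55,-2.3,0],[0,0,0],0.5]
    - [[1.55,-2.3,0],[0,0,0],0.5]
    - [[1.55,-2.3,0],[0,0,0],0.5]
    - [[1.55,-2.3,0],[0,0,0],0.5]
    - [[1.55,-2.3,0],[0,0,0],0.5]
    - [[1.55,-2.3,0],[0,0,0],0.5]
    - [[1.55,-2.3,0],[0,0,0],0.5]
    - [[1.55,-2.3,0],[0,0,0],0.5]
    - [[1.55,-2.3,0],[0,0,0],0.5]
    - [[0.8,-1.2,0],[0,0,0],0.5]
    - [[0,0,0],[0,0,0],0.5]

```text
t: 21.5
tcp_pos: [0.4898, 0.2377, 0.113]
tcp_rot: [[0.837, 0.547, -0.029], [0.547, -0.837, 0.003], [-0.023, -0.018, -1.0]]
force: [-0.1, -0.9, -1.2]
opening: 0.0126
```

Request:
jog_arm:
  commands:
    - [[0,0,0],[0,0,0.09],0.5]
    - [[0,0,0],[0,0,0.09],0.5]
    - [[0,0,0],[0,0,0.09],0.5]
    - [[0,0,0],[0,0,0.09],0.5]
    - [[0,0,0],[0,0,0.09],0.5]
    - [[0,0,0],[0,0,0.08],0.5]
    - [[0,0,0],[0,0,0],0.5]

```text
t: 22.2
tcp_pos: [0.4864, 0.2314, 0.1094]
tcp_rot: [[0.999, 0.026, -0.037], [0.026, -1.0, -0.002], [-0.037, 0.001, -0.999]]
force: [-0.4, 0.6, -1.4]
opening: 0.0129
```

```bash
python3 go.py .508 .2535 .13 2.3
```

```text
t 22.2 pos [0.486 0.231 0.109] q6 1.8879184432081983 hd 1.4978368501117483 F [-0.381  0.613 -1.437] open 0.012871200205598093
rotvec [ 0.     0.037 -0.014] shift now cm [ 2.14 -2.15 -2.14] shift after turn cm [ 2.247 -2.12  -2.059]
```

Request:
jog_arm:
  commands:
    - [[0,0,0],[0,0.037,-0.014],0.5]
    - [[0,0,0],[0,0,0],0.5]
    - [[1,-1,0],[0,0,0],0.5]
    - [[0.8,-0.8,0],[0,0,0],0.5]
    - [[0.2,-0.2,0],[0,0,0],0.5]
    - [[0,0,0],[0,0,0],0.5]

```text
t: 22.8
tcp_pos: [0.5054, 0.25, 0.1083]
tcp_rot: [[0.999, 0.047, -0.004], [0.047, -0.999, -0.002], [-0.004, 0.002, -1.0]]
force: [0.3, 0.5, -1.1]
opening: 0.0124
```

```bash
python3 go.py .508 .2535 .07 2.3; python3 - <<'E'
from h import *
np.set_printoptions(precision=4,suppress=True)
S=snap('scene'); o=robot.observe(); c=o['tcp_pos']-o['tcp_rot'][:,0]*.074; z=o['tcp_pos'][2]+.023
print('exp',c,z)
for a in((S,c,z,.029,.01),(S,(.434,.2505),.048,.042,.008)):
    try: print(pan3(*a)) 
    except Exception as e: print(e)
cv2.imwrite('pics/s6.png',cv2.resize(S['pixels'][100:300,300:520],None,fx=3,fy=3))
E
```

```text
t 22.8 pos [0.505 0.25  0.108] q6 1.90114475977712 hd 2.699085001093055 F [ 0.269  0.512 -1.13 ] open 0.012446551494649273
rotvec [0.002 0.004 0.007] shift now cm [ 0.289 -0.34   3.831] shift after turn cm [ 0.272 -0.335  3.833]
exp [0.4313 0.2464 0.1086] 0.13128890230106363
{'c': array([0.4308, 0.2447]), 'n': 23, 'ang_c': np.float64(3.437995618044992), 'ang_axis': np.float64(-7.534939063005086), 'hz': np.float64(0.13045225508110211), 'g': array([0.5185, 0.2499, 0.1307]), 'r': np.float64(0.061906045252699576), 'r2': np.float64(0.10837410878032712)}
{'c': array([0.4375, 0.2485]), 'n': 41, 'ang_c': np.float64(-42.063198371974025), 'ang_axis': np.float64(-40.81421120665014), 'hz': np.float64(0.045752594145158205), 'g': array([0.5018, 0.1905, 0.046 ]), 'r': np.float64(0.05269064137303201), 'r2': np.float64(0.11846042757051298)}
```

View pics/s6.png

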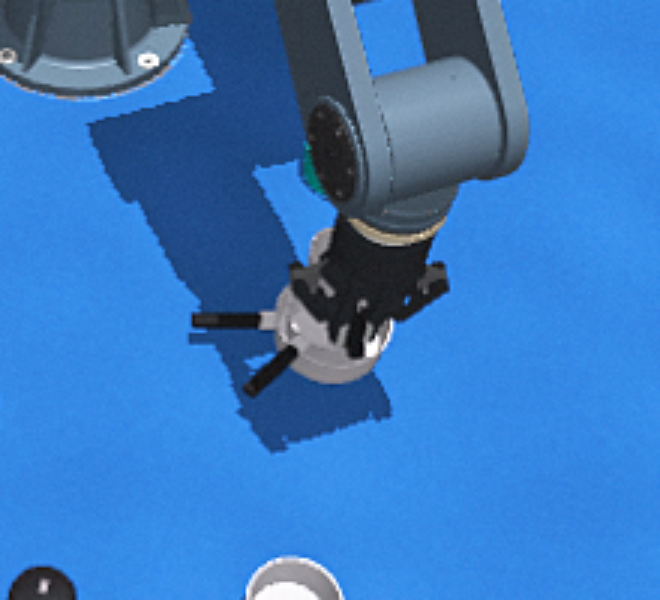

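The small pan is held level above the nest, under the gripper at crop (330,300). The large handle (230,320) and medium handle (270,370) are undisturbed. Lowering.

Request:
jog_arm:
  commands:
    - [[0.28,-0.25,0.5],[0,0.004,0.005],0.5]
    - [[0,0,1],[0,0,0],0.5]
    - [[0,0,1],[0,0,0],0.5]
    - [[0,0,0.3],[0,0,0],0.5]
    - [[0,0,0],[0,0,0],0.5]

```text
t: 23.35
tcp_pos: [0.5069, 0.2518, 0.0769]
tcp_rot: [[0.999, 0.042, -0.002], [0.042, -0.999, -0.003], [-0.002, 0.003, -1.0]]
force: [0.5, 0.6, -0.3]
opening: 0.0132
```

```bash
python3 go.py .5085 .2525 .037 2.5
```

```text
t 23.35 pos [0.507 0.252 0.077] q6 1.91042671169946 hd 2.393800500471625 F [ 0.502  0.634 -0.289] open 0.013239769807274187
rotvec [ 0.003  0.002 -0.002] shift now cm [ 0.166 -0.072  3.986] shift after turn cm [ 0.159 -0.061  3.987]
```

Request:
jog_arm:
  commands:
    - [[0.13,-0.05,0.5],[0.003,0,0],0.5]
    - [[0,0,1],[0,0,0],0.5]
    - [[0,0,1],[0,0,0],0.5]
    - [[0,0,0.5],[0,0,0],0.5]
    - [[0,0,0.3],[0,0,0],0.5]
    - [[0,0,0],[0,0,0],0.5]

```text
t: 23.95
tcp_pos: [0.5081, 0.2522, 0.0406]
tcp_rot: [[0.999, 0.042, -0.002], [0.042, -0.999, 0.0], [-0.002, -0.0, -1.0]]
force: [0.3, -0.8, -0.2]
opening: 0.0129
```

```bash
python3 go.py .5085 .2525 .037 2.5
```

```text
t 23.95 pos [0.508 0.252 0.041] q6 1.9060559611776204 hd 2.390011244327451 F [ 0.336 -0.823 -0.243] open 0.01285536369693086
rotvec [-0.     0.002 -0.002] shift now cm [ 0.041 -0.023  0.361] shift after turn cm [ 0.04  -0.023  0.361]
```

Request:
jog_arm:
  commands:
    - [[0,0,0.2],[0,0,0],0.5]
    - [[0,0,0.12],[0,0,0],0.5]
    - [[0,0,0.06],[0,0,0],0.5]
    - [[0,0,0],[0,0,0],0.5]

```text
t: 24.35
tcp_pos: [0.5085, 0.2525, 0.0371]
tcp_rot: [[0.999, 0.042, -0.001], [0.042, -0.999, 0.001], [-0.001, -0.001, -1.0]]
force: [-0.2, 0.3, -2.0]
opening: 0.0128
```

Release, lift, and back off toward +x so the wrist camera can see the nest.

Request:
jog_arm:
  commands:
    - [[0,0,0],[0,0,0],1.8]
    - [[0,0,0],[0,0,0],2.4]
    - [[0,0,0],[0,0,0],3]
    - [[0,0,0],[0,0,0],3]
    - [[0,0,-1],[0,0,0],3]
    - [[0,0,-2],[0,0,0],3]
    - [[0,0,-3],[0,0,0],3]
    - [[0,0,-3],[0,0,0],3]
    - [[0,0,-4],[0,0,0],3]
    - [[-1.5,3,-2],[0,0,0],3]
    - [[-1.5,4,0],[0,0,0],3]
    - [[-1.5,4,0],[0,0,0],3]
    - [[-1.5,4,0],[0,0,0],3]
    - [[-1.5,4,0],[0,0,0],3]
    - [[-1,4,0],[0,0,0],3]
    - [[0,3,0],[0,0,0],3]
    - [[0,0,0],[0,0,0],3]

```text
t: 26.05
tcp_pos: [0.4322, -0.0191, 0.203]
tcp_rot: [[0.999, 0.045, 0.011], [0.045, -0.999, 0.001], [0.011, -0.001, -1.0]]
force: [1.3, 0.2, -0.4]
opening: 0.0305
```

```bash
python3 - <<'E'
from h import *
np.set_printoptions(precision=4,suppress=True)
T=snap('top');S=snap('scene');o=robot.observe();print(o['t'],o['tcp_pos'],o['force'])
a=cv2.resize(S['pixels'][110:340,190:470],(560,460)); b=cv2.resize(T['pixels'][90:290,180:300],(240,400))
im=np.zeros((460,800,3),np.uint8); im[:,:560]=a; im[:400,560:]=b; cv2.imwrite('pics/end.png',im)
C=cloud(S)
for s in(S,):
  for n,c,z,R,a0 in(('large',(.434,.252),.036,.055,-88),('medium',(.434,.2505),.048,.042,-42),('small',(.434,.25),.060,.029,2)):
    h,w=s['range_z'].shape;u,v=np.meshgrid(np.arange(w),np.arange(h))
    r=np.hypot(C[...,0]-c[0],C[...,1]-c[1]);ang=np.degrees(np.arctan2(C[...,1]-c[1],C[...,0]-c[0]))
    k=(s['pixels'].max(2)<80)&(r>R+.015)&(r<R+.075)&(abs(ang-a0)<20)&(C[...,2]>.015)
    H=C[k]; 
    if len(H)<6: print(n,'few');continue
    g=H.mean(0);V=np.linalg.svd(H[:,:2]-g[:2])[2][0]
    sl=np.polyfit(r[k],H[:,2],1)[0]
    print(n,len(H),'ang',np.degrees(np.arctan2(V[1],V[0])),np.degrees(np.arctan2(g[1]-c[1],g[0]-c[0])),'top z pct90',np.percentile(H[:,2],80),'slope',sl)
    try: print(pan3(s,c,z,R,.006)['c'])
    except Exception as e: print(e)
E
```

```text
26.15 [ 0.4323 -0.0168  0.2027] [ 0.101  -0.379  -0.4985]
large 83 ang 92.74561425672715 -85.98497409633188 top z pct90 0.035902402435410576 slope -0.0019152077323336763
[0.4348 0.252 ]
medium 97 ang -42.46025262062062 -41.425797830237094 top z pct90 0.04783921428565524 slope -3.5970875046119436e-05
[0.4368 0.2492]
small 98 ang 1.5363159133593727 0.2222312352285222 top z pct90 0.06027192684081393 slope 0.028753062477320266
[0.4341 0.2474]
```

View pics/end.png

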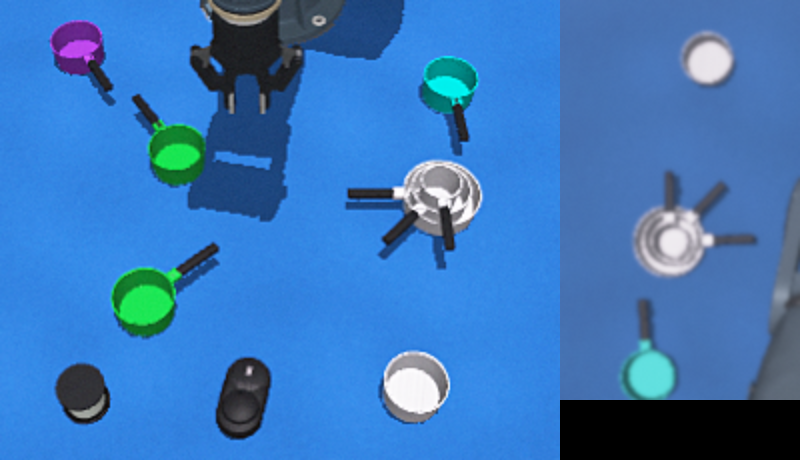

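The nest at (440,195) has its handles fanned left, lower-left and down. Rim heights are 36, 48 and 60 mm as they should be, and the bystanders haven't moved.

```bash
python3 -c "
from h import *
print(robot.finish_job())"
```

```text
the job is handed in; nothing more can be done
None
```

The three pans are nested on the desk with their handles fanned, and I handed the job in at about 26 s of the 56 s allowed. I placed the medium pan in the large one, then the small pan in the medium one.

- **Fit:** in the last scene view the handle tops were at about 36, 48 and 60 mm, the heights for each pan sitting flat on the floor below. The small handle's measured slope was about 0.03 (1.6°), which I took to be depth noise.
- **Handles:** they pointed at about −87°, −42.5° and +1.5°, which is steps of about 45° and 44° anticlockwise. A cruder estimate using each handle's mean position gave about −86°, −41° and 0°, which agrees to within 1.5°.
- **Centring:** the rim centres agreed within about 5 mm, inside the 9 mm of play.
- **Bystanders:** by eye, the tin, reel and mouse were where they started. The gripper was well clear of everything when I handed in, and no force I read passed a few newtons.
- **Regrip:** my first grip on the medium handle was about 7 mm high and slightly tilted, so I reopened and gripped again before lifting.

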